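Scoop bearing balls and hold the loaded scoop level over the vice

ROBOT

A 6-joint arm with a two-finger parallel gripper is mounted at the origin on the work surface. World frame = base frame: x ahead of the robot, y to its left, z up, the work surface at z = 0. Lengths are in mm, angles in degrees, forces in N, time in s.
With the tool pointing down it reaches from about 300 to 850 mm from the base axis. Payload 4.2 kg.
Tool frame: the origin (TCP) lies at the very end of the fingers, on their centre line; the grasp point (between the pads) lies 19 mm behind it; z points along the fingers, y is the direction in which the jaws open and shut (so a half turn about z gives the same grasp; the last joint's range is limited). The gripper opens to 91 mm and grips with 3 to 60 N. Pads are 32 mm wide; open, the fingers measure 118 mm over their backs; the gripper's body (76 mm by 178 mm) begins 60 mm behind the grasp point.
Start: joints at [64.744, 18.312, 89.639, -0, 72.044, -1.146], TCP at [234.888, 524.856, 184.376] pointing down, gripper open.
Joint ranges: [-177.97, 177.97], [-48.28, 115.42], [12.27, 149.76], [-77.06, 257.06], [2.81, 150.46], [-146.56, 146.56]. Speed limits (degrees/s): [147.25, 147.25, 180, 180, 180, 180].

INTERFACE

Orientations are given as [roll, pitch, yaw] about the fixed x, y, z axes, in that order (R = Rz(yaw) Ry(pitch) Rx(roll)).
In Python, from workcell import env gives the robot as it stands. The module is installed in compiled form; this text tells all that it offers.
- The arm moves only by the tool arm_command, never from a script. Its argument "targets" is a list of rows, each a list of 5 numbers: the closure, from 0 (fully open) to 1 (shut), then the shift along the tool's x, y, z each as a share of 50 cm, from -1 to 1, then the turn about the tool's z as a share of pi/4 rad, from -1 to 1. A call has 1 to 8 rows; each row is the pose to reach, as a shift and turn from the pose measured when the call began, along the tool's axes at that moment; what a row does not reach only later rows make up. A row lasts 1/12 s, in which the tool goes at most 41.7 mm and 7.16 degrees, less where a joint would pass 70% of its speed; a pose out of reach is approached as far as the arm can. A call with a number of a shift or a turn outside -1 to 1 is refused whole. A call with a gripper value outside its range is refused whole. The fingers move at their own pace and stop on an object; "squeeze" is the grip in N (left out, the last holds). Time passes only in rows, so rows that repeat a pose let the fingers close. It gives the time, the measured TCP pose, the force and the opening at its end, in the units of the state.
- env.state(): the state, without advancing time (a new reading comes with each control period).
- env.grab_frame(name): name is "side" or "top"; returns the picture (384x512x3 uint8, red, green, blue); there is no depth.
- env.camera_params(name): a dict with "camera_matrix" (3x3 intrinsics, pixels), "R" (3x3) and "t" (3): a world point X has camera coordinates R X + t. Camera axes: x right, y down, z forward; pixel columns grow to the right and rows downward; lengths in mm; the calibration is good to about 2 mm. A picture is of the moment at which its call begins. camera_params takes no time and is no camera call.
- env.job_done(): hands the job in, once; it reports no verdict.
The state is a dict: "time_s": time; "qpos": joint angles; "qvel": joint speeds; "effort": joint torques, N m; "ee_pos": TCP position; "ee_rot": TCP orientation; "force": force on the tool from outside, world axes, zero at the start; "torque": the same for the moment, N m; "gripper_width": finger opening in mm.
Only numpy, scipy, OpenCV 4.12 (cv2) and the standard library are available. Lean on these libraries where they do the work, as an engineer would, in place of code of your own. Each camera call takes 0.05 s, during which the arm holds its last target.

TASK

Take the scoop by its handle, scoop at least three of the four steel bearing balls out of the green tray, and bring them over the vice, holding the loaded scoop level and still in the air with its pan centred over the clamped bearing ring, about 8 cm above the ring, ready for the fitter to pick from. Finish while still holding it there: do not put it down or tip it out. Do not touch the balls with the gripper or drop any ball outside the tray, and leave the other tools and bottles where they are.

Things in the scene. Friction and masses are not known exactly. Their poses are not given: they have to be found in the camera images.
- scoop: Loose aluminium scoop, about 0.2 kg, standing on its flat underside. Origin: centre of the pan's underside; x points out of its open front, z up. Pan 68 mm wide outside, 64 inside, inside from x = -32 to +28 mm; floor 1.6 mm thick, side walls 26 mm, back wall 34 mm high. Upright handle over the back wall (point scoop_handle), lip at the front (point scoop_lip)
- scoop_handle (a point): Grip point of the scoop: on the axis of its upright black square handle, 22 x 22 mm, faces along the scoop's x and y; 40 mm behind the scoop's origin (x = -40, y = 0) and 95 mm above the underside. The handle runs from 30 to 118 mm above the underside; grip it from above on either pair of faces
- scoop_pan (a point): Middle of the space in the scoop's pan where balls lie, 10 mm straight above the scoop's origin
- scoop_lip (a point): Middle of the scoop's front edge, at its underside, 37 mm ahead of the scoop's origin. From this 1 mm edge a ramp 54 mm wide rises to a 3 mm sill 7 mm behind it; balls inside the pan stay behind the sill while the scoop is kept level
- tray: Green open parts tray, fixed. Origin: centre of its underside; x along its length to the far end, z up. Inside 220 mm long (x -110 to +110 mm), 76 mm wide; inner floor 8 mm and wall tops 32 mm above the bench, walls 4 mm thick; its +x corners have 12 mm bevels. The balls start between x = 0 and +78 mm; the -x end is empty to x = -12 mm
- tray_end (a point): Foot of the tray's far (+x) end wall: middle of the tray's width, on the inner floor, 110 mm from its origin. The tray is only 8 mm wider than the scoop, so balls cannot get past it: sweep the scoop along the floor (x axes alike) until its lip is at this wall and the balls ride over the sill; tipping its front up a little there rolls in balls left on the lip
- ring (a point): Centre of the upper rim of a steel bearing ring (72 mm outside diameter) clamped lying flat between the jaws of the vice; 132 mm above the bench. z up
- vice: Blue bench vice, fixed, with aluminium soft jaws; about 255 mm long (x from -130 to +125 mm), 132 mm wide at most, jaw tops 123 mm and the ring's rim 132 mm above the bench. Origin: centre of its foot, straight below the ring; x along its spindle. It stands either left or right of the tray, the scoop on the other side
- ball0: Polished steel bearing ball, 16 mm diameter, 17 g, free to roll, slippery. Origin: its centre
- ball1: Polished steel bearing ball, 16 mm diameter, 17 g, free to roll, slippery. Origin: its centre
- ball2: Polished steel bearing ball, 16 mm diameter, 17 g, free to roll, slippery. Origin: its centre
- ball3: Polished steel bearing ball, 16 mm diameter, 17 g, free to roll, slippery. Origin: its centre
- oil_bottle: small yellow plastic oil bottle with a red cap, 52 mm diameter, 150 mm tall, standing; a bystander. Origin: centre of its underside
- wrench: steel wrench 180 mm long lying on the bench near the robot; a bystander. Origin: under its middle
- grease_jar: red jar with a black cap, 64 mm diameter, 70 mm tall, standing; a bystander. Origin: centre of its underside
- screwdriver: orange-handled screwdriver 200 mm long lying on the bench; a bystander. Origin: under its middle
- v_block: dark steel V-block 50 x 60 x 45 mm; a bystander. Origin: centre of its underside
Things that resemble listed ones, but are neither listed nor needed, are in the scene too. Several things look just like the scoop: the one meant starts farthest to the robot's left.

How it is judged (in metres and radians):
On the way:
1. at least three balls are in the scoop's pan while the scoop is down in the tray (((distance between each of ball0, ball1, ball2 and scoop_pan below 0.04 m and x of each of ball0, ball1, ball2 in the frame of scoop below 0.0295 m and z of each of ball0, ball1, ball2 in the frame of scoop above 0.004 m) or (distance between each of ball0, ball1, ball3 and scoop_pan below 0.04 m and x of each of ball0, ball1, ball3 in the frame of scoop below 0.0295 m and z of each of ball0, ball1, ball3 in the frame of scoop above 0.004 m) or (distance between each of ball0, ball2, ball3 and scoop_pan below 0.04 m and x of each of ball0, ball2, ball3 in the frame of scoop below 0.0295 m and z of each of ball0, ball2, ball3 in the frame of scoop above 0.004 m) or (distance between each of ball1, ball2, ball3 and scoop_pan below 0.04 m and x of each of ball1, ball2, ball3 in the frame of scoop below 0.0295 m and z of each of ball1, ball2, ball3 in the frame of scoop above 0.004 m)) and x of scoop in the frame of tray between -0.11 and 0.11 m and y of scoop in the frame of tray between -0.045 and 0.045 m and z of scoop in the frame of tray between 0 and 0.075 m), for 0.2 s.
At the end, for the whole second after the job is handed in: Scoop held in the air, 3+ balls in its pan; pan centre within 40 mm of the ring axis, underside 40-130 mm above the rim, level within 10 degrees, still (0.03 m/s, 0.25 rad/s), not touching vice or tray. Every ball in scoop or tray; bystanders within 30 mm of their starts (((distance between each of ball0, ball1, ball2 and scoop_pan below 0.04 m and x of each of ball0, ball1, ball2 in the frame of scoop below 0.0295 m and z of each of ball0, ball1, ball2 in the frame of scoop above 0.004 m) or (distance between each of ball0, ball1, ball3 and scoop_pan below 0.04 m and x of each of ball0, ball1, ball3 in the frame of scoop below 0.0295 m and z of each of ball0, ball1, ball3 in the frame of scoop above 0.004 m) or (distance between each of ball0, ball2, ball3 and scoop_pan below 0.04 m and x of each of ball0, ball2, ball3 in the frame of scoop below 0.0295 m and z of each of ball0, ball2, ball3 in the frame of scoop above 0.004 m) or (distance between each of ball1, ball2, ball3 and scoop_pan below 0.04 m and x of each of ball1, ball2, ball3 in the frame of scoop below 0.0295 m and z of each of ball1, ball2, ball3 in the frame of scoop above 0.004 m)) and horizontal distance between scoop and ring below 0.04 m and z of scoop in the frame of ring between 0.04 and 0.13 m and angle between scoop's own z axis and vertical below 0.17 rad and linear speed of scoop below 0.03 m/s and angular speed of scoop below 0.25 rad/s and contact force between the fingers and scoop above 1 N and contact force between scoop and vice below 0.1 N and contact force between scoop and tray below 0.1 N and ((distance between ball0 and scoop_pan below 0.04 m and x of ball0 in the frame of scoop below 0.0295 m and z of ball0 in the frame of scoop above 0.004 m) or (x of ball0 in the frame of tray between -0.112 and 0.112 m and y of ball0 in the frame of tray between -0.041 and 0.041 m and z of ball0 in the frame of tray between 0.01 and 0.045 m)) and ((distance between ball1 and scoop_pan below 0.04 m and x of ball1 in the frame of scoop below 0.0295 m and z of ball1 in the frame of scoop above 0.004 m) or (x of ball1 in the frame of tray between -0.112 and 0.112 m and y of ball1 in the frame of tray between -0.041 and 0.041 m and z of ball1 in the frame of tray between 0.01 and 0.045 m)) and ((distance between ball2 and scoop_pan below 0.04 m and x of ball2 in the frame of scoop below 0.0295 m and z of ball2 in the frame of scoop above 0.004 m) or (x of ball2 in the frame of tray between -0.112 and 0.112 m and y of ball2 in the frame of tray between -0.041 and 0.041 m and z of ball2 in the frame of tray between 0.01 and 0.045 m)) and ((distance between ball3 and scoop_pan below 0.04 m and x of ball3 in the frame of scoop below 0.0295 m and z of ball3 in the frame of scoop above 0.004 m) or (x of ball3 in the frame of tray between -0.112 and 0.112 m and y of ball3 in the frame of tray between -0.041 and 0.041 m and z of ball3 in the frame of tray between 0.01 and 0.045 m)) and distance of each of oil_bottle, wrench, grease_jar, screwdriver, v_block from where it was at the start of the episode below 0.03 m); the arm keeps its last pose, push and grip.
It fails at once if the gripper touches a ball (contact force between the fingers and ball0 above 0.3 N or contact force between the fingers and ball1 above 0.3 N or contact force between the fingers and ball2 above 0.3 N or contact force between the fingers and ball3 above 0.3 N).
It fails at once if a ball falls on the bench (height (world z) of any of ball0, ball1, ball2, ball3 below 0.013 m).
It fails at once if a bystander is moved by more than 30 mm (distance of any of oil_bottle, wrench, grease_jar, screwdriver, v_block from where it was at the start of the episode above 0.03 m).
It also fails if it takes over 64 s, if anything falls off the work surface, if the arm or the gripper's body presses on something with over 40 N, if the wrist force passes 120 N, or if a joint passes its speed limit or range.

## Working session

There is one attempt and no reset: what is moved stays moved. The work goes in short steps, Python scripts to look and compute and a tool call to move; the robot and the scene stay as the last step left them, time stands still between calls to the robot, and variables do not carry over. Pictures are saved under pics/ and viewed, and the job is handed in when it is done.

Besides the shell and the picture viewer there is one more tool, called after "Emit:" by a JSON object that holds its "fn" and its "kwargs", one argument or row to a line. arm_command: Moves the arm, as the interface text tells. Shift numbers are shares of 50 cm and turn numbers shares of pi/4 rad, none past 1 either way. Its arguments: {"type":"object","properties":{"targets":{"type":"array"},"squeeze":{"type":"number"}},"required":["targets"]}

```bash
mkdir -p pics; ls
python3 - <<'E'
from workcell import env
import cv2
for n in ("top","side"):
    im=env.grab_frame(n); cv2.imwrite(f"pics/{n}0.png",im[:,:,::-1])
    p=env.camera_params(n); print(n,p)
print(env.state())
E
```

```text
pics
top {'camera_matrix': array([[381.62718436,   0.        , 257.56966913],
       [  0.        , 381.62718436, 192.48525119],
       [  0.        ,   0.        ,   1.        ]]), 'R': array([[-0.00919426, -0.99991008,  0.00976212],
       [-0.98366751,  0.00728906, -0.17984746],
       [ 0.17976013, -0.01125624, -0.98364607]]), 't': array([   9.36100579,  574.30155273, 1048.21370528])}
side {'camera_matrix': array([[434.35738581,   0.        , 252.7673211 ],
       [  0.        , 434.35738581, 191.25736449],
       [  0.        ,   0.        ,   1.        ]]), 'R': array([[ 0.93730093, -0.34812403,  0.01663201],
       [-0.15715569, -0.46476231, -0.87137712],
       [ 0.31107725,  0.81412877, -0.49033182]]), 't': array([-543.9171721 ,  169.50392281, 1174.02148458])}
{'time_s': 0.1, 'qpos': array([ 6.47466785e+01,  1.83478984e+01,  8.96986278e+01, -8.38549133e-04,
        7.20439770e+01, -1.14674454e+00]), 'qvel': array([-0.00550601, -0.03311074, -0.18483922,  0.01002127,  0.07829254,
        0.00904519]), 'effort': array([ 1.30025212e-03, -4.13331270e+01, -2.32509702e+01,  7.28579611e-02,
        4.21974482e-02, -6.27072905e-05]), 'ee_pos': array([234.65166561, 524.40205368, 183.6105309 ]), 'ee_rot': array([-1.79909499e+02, -1.01411433e-03,  1.55893681e+02]), 'force': array([ 0.59983051, -0.03378291,  0.47508257]), 'torque': array([-0.00215427,  0.00772523,  0.01259096]), 'gripper_width': 91.33028338187465}
```

View pics/top0.png

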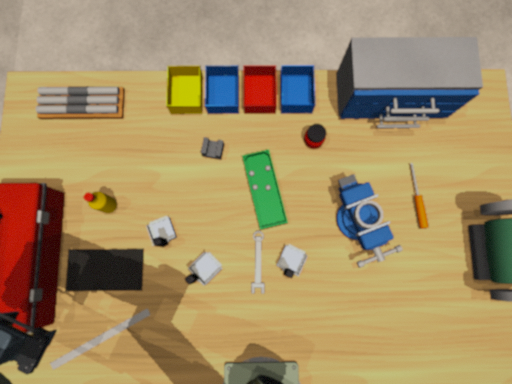

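View pics/side0.png

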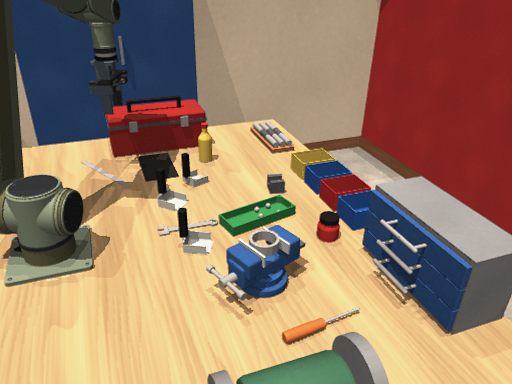

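The top view shows three scoops, at about (162,230), (205,267) and (292,260). The tray is at (264,190), the vice at (366,212), and the target scoop is the leftmost one (162,230). Next I'll enlarge the views.

Run:
```python
import cv2
t=cv2.imread('pics/top0.png'); s=cv2.imread('pics/side0.png')
def crop(im,x,y,w,h,k): return cv2.resize(im[y:y+h,x:x+w],None,fx=k,fy=k,interpolation=cv2.INTER_CUBIC)
cv2.imwrite('pics/c1.png',crop(t,130,195,100,75,8))
cv2.imwrite('pics/c2.png',crop(t,225,140,100,100,6))
cv2.imwrite('pics/c3.png',crop(t,325,165,100,100,6))
cv2.imwrite('pics/c4.png',crop(s,130,145,180,130,4))
```

```text
(no output)
```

View pics/c1.png

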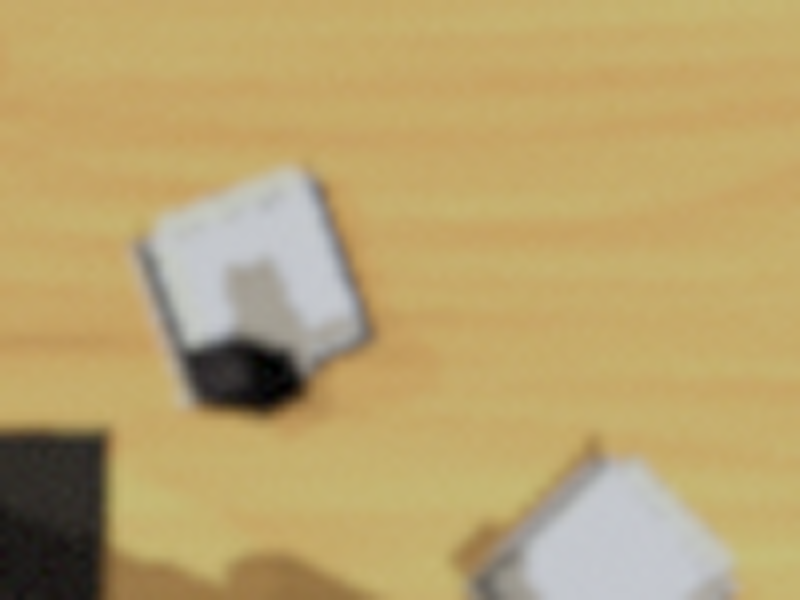

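View pics/c2.png

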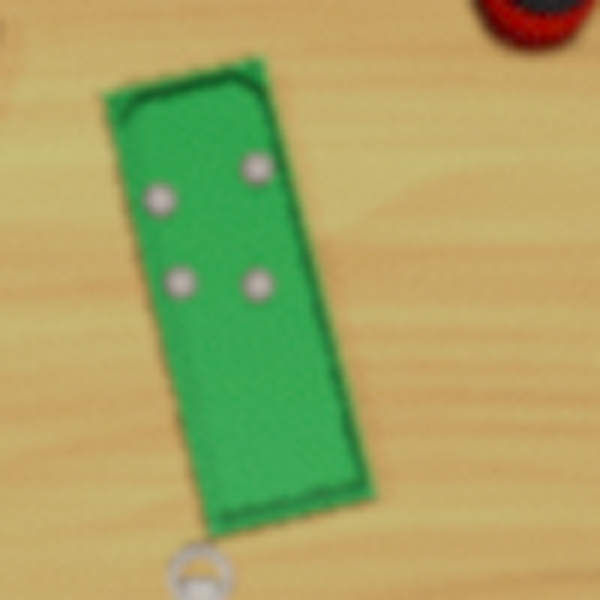

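View pics/c3.png

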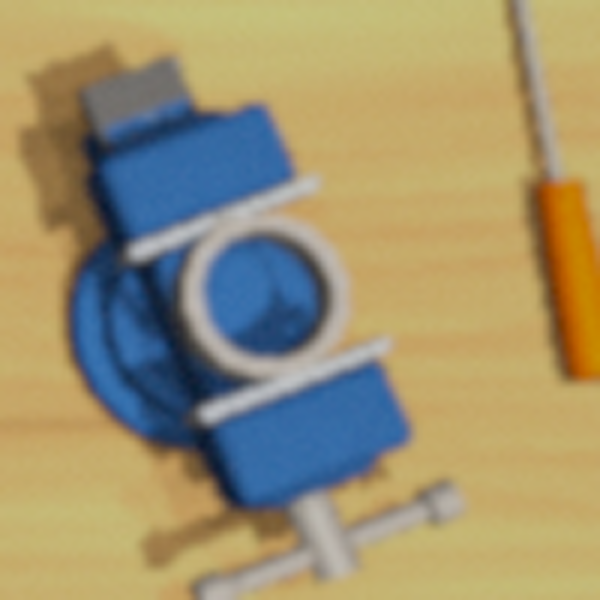

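View pics/c4.png

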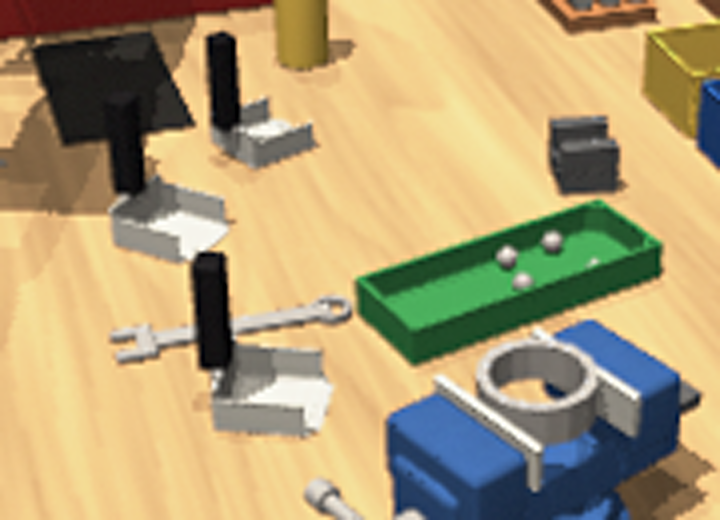

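```bash
cat > h.py <<'E'
import numpy as np,cv2
from workcell import env
P={n:env.camera_params(n) for n in("top","side")}
def cast(n,uv,z):
    p=P[n];K=p["camera_matrix"];R=p["R"];t=p["t"]
    C=-R.T@t; d=R.T@np.linalg.inv(K)@np.array([uv[0],uv[1],1.]); return C+d*(z-C[2])/d[2]
def proj(n,X):
    p=P[n];x=p["camera_matrix"]@(p["R"]@np.array(X,float)+p["t"]);return x[:2]/x[2]
def tri(a,b):
    A=[]
    for n,uv in(("top",a),("side",b)):
        p=P[n];M=p["camera_matrix"]@np.c_[p["R"],p["t"]]
        A+= [uv[0]*M[2]-M[0],uv[1]*M[2]-M[1]]
    A=np.array(A); return np.linalg.lstsq(A[:,:3],-A[:,3],rcond=None)[0]
E
python3 - <<'E'
from h import *
print("C",-P['top']['R'].T@P['top']['t'])
t=cv2.imread('pics/top0.png'); s=cv2.imread('pics/side0.png')
h=cv2.cvtColor(t,cv2.COLOR_BGR2HSV)
g=cv2.inRange(h,(50,80,40),(80,255,255))
c=max(cv2.findContours(g,cv2.RETR_EXTERNAL,cv2.CHAIN_APPROX_NONE)[0],key=cv2.contourArea)
# cast contour to z=32, rect
w=np.array([cast('top',q[0],32)[:2] for q in c],np.float32)
print("tray",cv2.minAreaRect(w), cv2.boxPoints(cv2.minAreaRect(w)).round(1).tolist())
# scoop light
m=cv2.inRange(h,(0,0,150),(180,50,255))
sub=np.zeros_like(m);sub[205:248,140:182]=m[205:248,140:182]
c=max(cv2.findContours(sub,cv2.RETR_EXTERNAL,cv2.CHAIN_APPROX_NONE)[0],key=cv2.contourArea)
print("scoop cont",c[:,0].tolist())
for z in(0,26):
  w=np.array([cast('top',q[0],z)[:2] for q in c],np.float32); print(z,cv2.minAreaRect(w))
# handle dark
for n,im,r in(("top",t,(230,252,145,175)),("side",s,(150,182,178,195))):
  gr=im.max(2); sub=gr[r[0]:r[1],r[2]:r[3]]<55
  ys,xs=np.nonzero(sub); print(n,len(xs),xs.min()+r[2],xs.max()+r[2],ys.min()+r[0],ys.max()+r[0],xs.mean()+r[2],ys.mean()+r[0])
  print('\n'.join(''.join('%4d'%v for v in row) for row in gr[r[0]:r[1],r[2]:r[3]]))
# ring
for n,im in(("top",t),("side",s)):
  pass
E
```

```text
C [ 376.58080937   16.97299519 1134.26658475]
tray ((590.4906616210938, -14.625350952148438), (225.60169982910156, 80.73383331298828), 13.155630111694336) [[471.5, -1.0], [489.79998779296875, -79.5999984741211], [709.5, -28.299999237060547], [691.0999755859375, 50.400001525878906]]
scoop cont [[165, 216], [164, 217], [163, 217], [162, 217], [161, 218], [160, 218], [159, 219], [158, 219], [157, 219], [156, 220], [155, 220], [154, 221], [153, 221], [152, 221], [151, 222], [150, 222], [150, 223], [149, 224], [148, 225], [149, 226], [149, 227], [150, 228], [150, 229], [150, 230], [151, 231], [151, 232], [151, 233], [152, 234], [152, 235], [153, 236], [153, 237], [154, 237], [155, 237], [156, 236], [157, 236], [158, 236], [159, 235], [160, 235], [161, 235], [162, 236], [163, 236], [164, 236], [165, 237], [166, 237], [167, 238], [168, 239], [169, 238], [170, 238], [171, 237], [172, 237], [173, 237], [174, 236], [174, 235], [174, 234], [174, 233], [173, 232], [173, 231], [172, 230], [172, 229], [172, 228], [171, 227], [171, 226], [171, 225], [170, 224], [170, 223], [170, 222], [169, 221], [
[... 4570 characters left out ...]
22  98 102
 249 246 246 254 155  23  16  17  16  15  12   4  94 104 105 107 108
 242 248 246 254 163  43  15  20  14  14  12   5  99 111 108 108 110
 230 249 247 254 155  23  14  17  17  16  12   9  95 109 107 106 105
 111 238 248 254 158  28  14  18  13  11  12  21  76 100 103 118 127
 122 237 247 252 183  78  31  13  11  14  59  85 141 134 152 190 207
 246 246 245 250 209 136  88  45  30  41 120 140 209 191 243 246 245
 245 243 243 247 210 153 139  94  71  79 102  86 125 149 230 231 240
 244 243 243 245 223 159 142 114  93  85 101  87 130 141 125 160 156
 244 244 243 244 227 171 147 120 102  98 101  91 133 144 143 118 120
 244 244 244 244 245 226 183 161 118 100 102  98 133 143 147 117 101
```

Run:
```python
from h import *
np.set_printoptions(precision=1,suppress=True)
H=cast('top',(157.3,241.7),118); print("handle top",H, "tri",tri((157.3,241.7),(185.2,157.2)), cast('side',(185.2,157.2),118))
def px(c,x0,y0,k): return ((c[0]+.5)/k-.5+x0,(c[1]+.5)/k-.5+y0)
for nm,c,z in(("FLtop",(138,243),26),("BLtop",(187,403),26),("FRtop",(315,172),26),("FRbase",(318,180),0),("BRb",(372,335),0),("FLedge",(160,222),1),("FRedge",(292,168),1)):
    print(nm,cast('top',px(c,130,195,8),z))
for y in (15,18,20,22):
    a=np.radians(y);R=np.array([[np.cos(a),-np.sin(a)],[np.sin(a),np.cos(a)]])
    O=H[:2]-R@[-40,0]; print(y,O)
    for b in ((37,27,0),(37,-27,0),(28,34,26),(28,-34,26),(-34,34,26),(-34,-34,0)):
        q=R@b[:2]+O; u=proj('top',(*q,b[2])); print(b,u,((u[0]+.5-130)*8,(u[1]+.5-195)*8))
# ring: fit ellipse of inner/outer edge in top
t=cv2.imread('pics/top0.png');s=cv2.imread('pics/side0.png')
for n,c in(("top",px((265,298),325,165,6)),("side",px((538,375),130,145,4))):
    print(n,c,cast(n,c,132))
# tray corners from crop, z=32
for c in ((107,93),(262,58),(375,495),(212,537)): print('tray',cast('top',px(c,225,140,6),32))
```

```text
handle top [432.3 271.1 118. ] tri [433.9 274.7 103.1] [428.2 242.8 118. ]
FLtop [485.9 326.3  26. ]
BLtop [428.2 306.2  26. ]
FRtop [511.2 263.1  26. ]
FRbase [511.4 267.7   0. ]
BRb [453.7 245.9   0. ]
FLedge [496.1 325.4   1. ]
FRedge [515.8 277.2   1. ]
15 [470.9 281.4]
(37, 27, 0) [152.5 221.1] (np.float64(184.096427048775), np.float64(212.91747175808268))
(37, -27, 0) [170.3 216.3] (np.float64(326.0170043721703), np.float64(174.37598377718496))
(28, 34, 26) [148.5 223.8] (np.float64(151.95050355980902), np.float64(234.30270847056977))
(28, -34, 26) [171.4 217.6] (np.float64(335.07528962901165), np.float64(184.52689416183466))
(-34, 34, 26) [153.2 244.6] (np.float64(189.74026183157775), np.float64(400.4374794009839))
(-34, -34, 0) [178.1 238.7] (np.float64(388.57132730025523), np.float64(353.96620530739733))
18 [470.3 283.5]
(37, 27, 0) [151.3 222. ] (np.float64(174.47159197233623), np.float64(219.7056943298221))
(37, -27, 0) [168.8 216.2] (np.float64(314.5553808104264), np.float64(173.9056822830878))
(28, 34, 26) [147.4 224.7] (np.float64(143.58515326078987), np.float64(241.856
[... 914 characters left out ...]
62.1690007094444), np.float64(229.5015838368488))
(37, -27, 0) [166.9 216.3] (np.float64(299.2254407336743), np.float64(174.20744850830556))
(28, 34, 26) [146.1 226.1] (np.float64(133.02534171377806), np.float64(252.56686255188424))
(28, -34, 26) [168.2 217.1] (np.float64(309.86922498756053), np.float64(181.16702766395292))
(-34, 34, 26) [153.4 246. ] (np.float64(191.01584122734448), np.float64(412.1351538326144))
(-34, -34, 0) [177.4 237.5] (np.float64(383.3898588931645), np.float64(343.91910245831446))
top (368.75, 214.25) [ 498.9 -288.6  132. ]
side (264.125, 238.375) [ 498.5 -291.1  132. ]
tray [692.   48.6  32. ]
tray [709.6 -28.9  32. ]
tray [490.2 -80.4  32. ]
tray [470.6  -1.4  32. ]
```

Run:
```python
from h import *
np.set_printoptions(precision=1,suppress=True)
for X in ((432.3,271.1,118),(433,268,118),(432,271,30),(505,298,0),(498,-289,132)): print(X,proj('side',X),proj('top',X))
for b in((155,241),(157,241.5),(159,242)):
  for z in (113,118): print(cast('top',b,z))
# black corners of the three scoops: handle base & pan in side
print(tri((157.3,241.7),(185.2,155)))
```

```text
(432.3, 271.1, 118) [184.5 153.7] [157.3 241.7]
(433, 268, 118) [184.9 154. ] [158.5 241.4]
(432, 271, 30) [186.  176.8] [165.  243.4]
(505, 298, 0) [204.7 177.9] [159.  219.3]
(498, -289, 132) [263.6 237.9] [368.9 214.6]
[434.4 278.5 113. ]
[434.2 277.2 118. ]
[433.1 273.2 113. ]
[432.8 271.9 118. ]
[431.7 267.8 113. ]
[431.5 266.6 118. ]
[433.7 272.3 112.3]
```

Emit:
{"fn": "arm_command", "kwargs": {
  "targets": [
    [0,-0.569,-0.302,0,0],
    [0,-0.569,-0.302,0,0],
    [0,-0.569,-0.302,0,0.6],
    [0,-0.569,-0.302,0,0.8],
    [0,-0.569,-0.302,0,1],
    [0,-0.569,-0.302,0,1],
    [0,-0.569,-0.302,0,1],
    [0,-0.569,-0.302,0,1]
  ],
  "squeeze": 40
}}

```text
time_s: 0.77
ee_pos: [433.9, 267.5, 183.6]
ee_rot: [-179.9, 0.1, 112.5]
force: [0.9, -0.0, 0.1]
gripper_width: 91.0
```

```bash
cat >> h.py <<'E'
def goto(x,y,z,yaw=None,show=True):
    from scipy.spatial.transform import Rotation as Ro
    s=env.state();R=Ro.from_euler('xyz',s['ee_rot'],degrees=True).as_matrix()
    d=R.T@(np.array([x,y,z])-s['ee_pos'])/500
    t=0 if yaw is None else -((yaw-s['ee_rot'][2]+180)%360-180)/45
    print('pose',s['time_s'],np.round(s['ee_pos'],1),np.round(s['ee_rot'],2),'F',np.round(s['force'],2),'w',round(s['gripper_width'],1)); print('rel',np.round(d,4),'turn',round(t,3))
E
python3 - <<'E'
from h import *
goto(432.5,270.5,76,110)
E
```

```text
pose 0.7667 [433.9 267.5 183.6] [-1.7991e+02  1.2000e-01  1.1249e+02] F [ 0.9  -0.04  0.08] w 91.0
rel [ 0.007  -0.      0.2152] turn 0.055
```

Emit:
{"fn": "arm_command", "kwargs": {
  "targets": [
    [0,0.007,0,0.04,0.055],
    [0,0.007,0,0.09,0.055],
    [0,0.007,0,0.13,0.055],
    [0,0.007,0,0.17,0.055],
    [0,0.007,0,0.2,0.055],
    [0,0.007,0,0.215,0.055],
    [0,0.007,0,0.215,0.055],
    [0,0.007,0,0.215,0.055]
  ]
}}

```text
time_s: 1.43
ee_pos: [432.6, 270.6, 76.2]
ee_rot: [-179.9, 0.1, 110.0]
force: [0.1, 0.4, -0.1]
gripper_width: 91.3
```

Run:
```python
from h import *
a=env.grab_frame('side');b=env.grab_frame('top')
def crop(im,x,y,w,h,k): return cv2.resize(im[y:y+h,x:x+w],None,fx=k,fy=k,interpolation=cv2.INTER_CUBIC)
c=np.hstack([crop(a,130,110,100,100,4),crop(b,110,180,100,100,4)])
cv2.imwrite('pics/g1.png',c[:,:,::-1]); goto(432.5,270.5,76,110)
```

```text
pose 1.5333 [433.3 271.   77.1] [1.7996e+02 1.0000e-01 1.1002e+02] F [0.31 0.65 0.34] w 91.3
rel [-0.0004 -0.0018  0.0022] turn 0.0
```

View pics/g1.png

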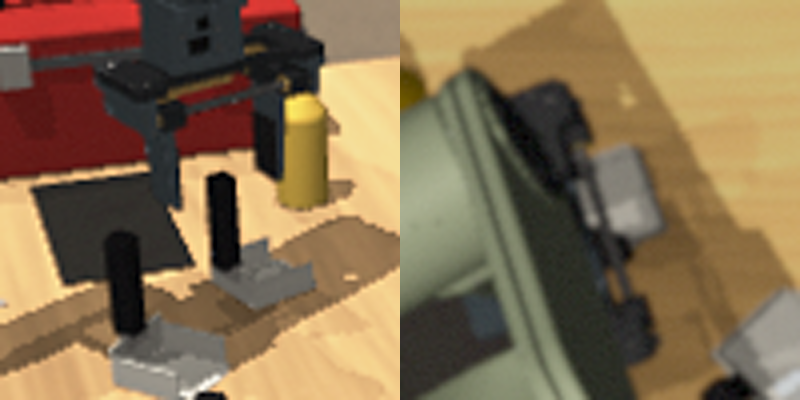

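Run:
```python
from h import *
np.set_printoptions(precision=1,suppress=True)
a=np.radians(20);u=np.array([np.cos(a),np.sin(a),0]);v=np.array([-np.sin(a),np.cos(a),0])
for s in(-59,-46,46,59):
  for w in(-16,16):
    q=(proj('side',np.array([432.6,270.6,76.2])+s*u+w*v)); print(s,w,(q+.5-[130,110])*4)
```

```text
-59 -16 [173.8 247.3]
-59 16 [153.9 233.9]
-46 -16 [187.3 242.9]
-46 16 [167.2 229.7]
46 -16 [278.7 213.3]
46 16 [258.1 201. ]
59 -16 [291.1 209.3]
59 16 [270.4 197.1]
```

Run:
```python
from h import *
np.set_printoptions(precision=1,suppress=True)
a=env.grab_frame('side');b=env.grab_frame('top')
def crop(im,x,y,w,h,k): return cv2.resize(im[y:y+h,x:x+w],None,fx=k,fy=k,interpolation=cv2.INTER_CUBIC)
cv2.imwrite('pics/g2.png',crop(a,145,95,75,75,8)[:,:,::-1]);cv2.imwrite('pics/g3.png',crop(b,120,190,80,75,8)[:,:,::-1])
print(proj('top',(432.6,270.6,150)),proj('top',(432.6,270.6,76)),proj('side',(432.6,270.6,76)))
```

```text
[154.4 240.9] [161.3 242.4] [185.4 164.9]
```

View pics/g2.png

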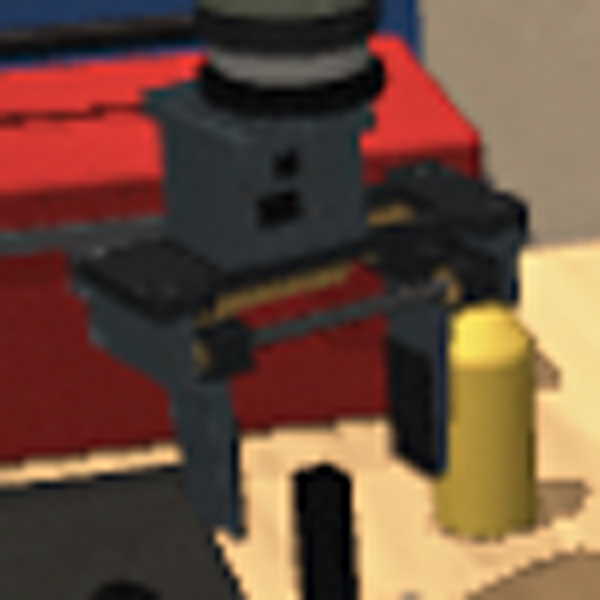

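View pics/g3.png

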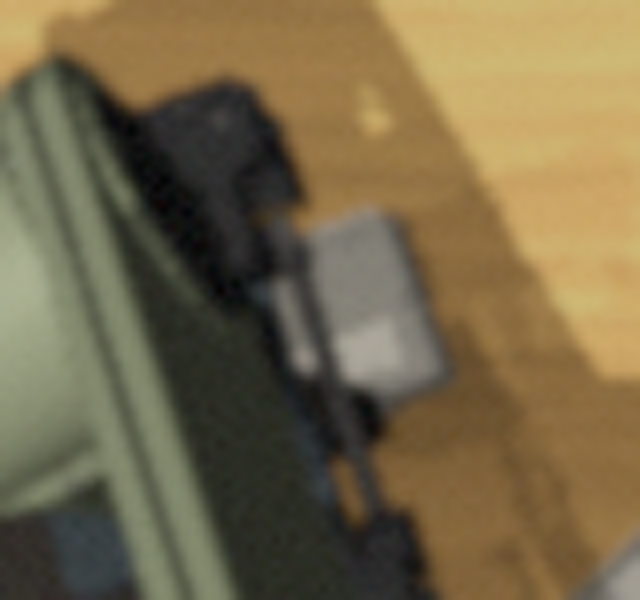

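Run:
```python
from h import *
np.set_printoptions(precision=1,suppress=True)
# rod ends: top (285,245),(378,505); side (225,350),(445,290)
f=lambda c,x,y:((c[0]+.5)/8-.5+x,(c[1]+.5)/8-.5+y)
print(tri(f((378,510),120,190),f((225,350),145,95)),tri(f((285,245),120,190),f((445,290),145,95)))
print(np.round(env.state()['ee_pos'],1))
```

```text
[393.9 228.3 196. ] [483.9 257.4 199.1]
[433.2 270.9  77.1]
```

Emit:
{"fn": "arm_command", "kwargs": {
  "targets": [
    [0,0,0,0.02,0],
    [0,0,0,0.036,0],
    [0,0,0,0.036,0]
  ]
}}

```text
time_s: 1.88
ee_pos: [432.0, 270.2, 57.4]
ee_rot: [-179.9, 0.1, 110.0]
force: [0.9, 0.9, -0.3]
gripper_width: 91.5
```

Run:
```python
from h import *
np.set_printoptions(precision=1,suppress=True)
a=env.grab_frame('side')
def crop(im,x,y,w,h,k): return cv2.resize(im[y:y+h,x:x+w],None,fx=k,fy=k,interpolation=cv2.INTER_CUBIC)
cv2.imwrite('pics/g4.png',crop(a,145,105,75,75,8)[:,:,::-1]); goto(432.5,270.5,76,110)
```

```text
pose 1.9333 [432.3 270.4  58. ] [-179.9    0.1  110. ] F [-0.4 -0.4  0. ] w 91.1
rel [-0.  0. -0.] turn 0.0
```

View pics/g4.png

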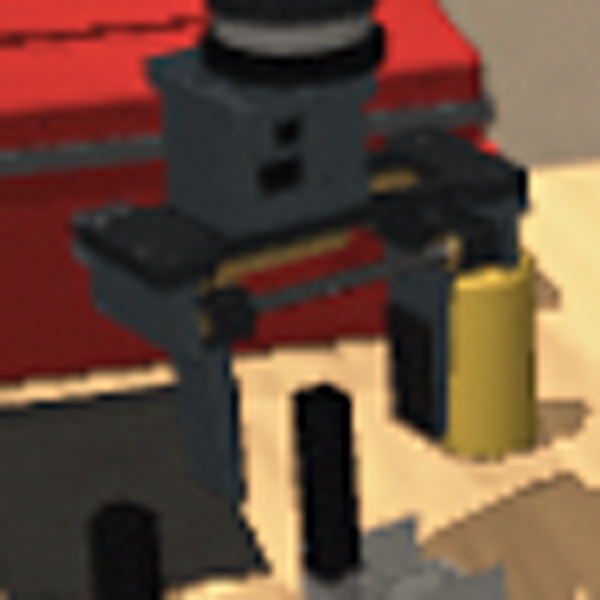

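Emit:
{"fn": "arm_command", "kwargs": {
  "targets": [
    [0.5,0,0,0,0],
    [0.7,0,0,0,0],
    [1,0,0,0,0],
    [1,0,0,0,0],
    [1,0,0,0,0],
    [1,0,0,0,0],
    [1,0,0,0,0],
    [1,0,0,0,0]
  ],
  "squeeze": 50
}}

```text
time_s: 2.6
ee_pos: [432.3, 270.4, 58.1]
ee_rot: [-179.9, 0.1, 110.0]
force: [0.5, -0.8, -0.6]
gripper_width: 41.2
```

Run:
```python
from h import *
a=env.grab_frame('side');b=env.grab_frame('top')
def crop(im,x,y,w,h,k): return cv2.resize(im[y:y+h,x:x+w],None,fx=k,fy=k,interpolation=cv2.INTER_CUBIC)
cv2.imwrite('pics/g5.png',np.hstack([crop(a,150,115,70,100,5),crop(b,120,180,80,100,5)])[:,:,::-1]); goto(432.5,270.5,76,110)
```

```text
pose 2.7 [432.2 270.4  58. ] [-1.7989e+02  1.3000e-01  1.1002e+02] F [ 0.32  0.26 -0.63] w 32.9
rel [-0.      0.0005 -0.036 ] turn 0.0
```

View pics/g5.png

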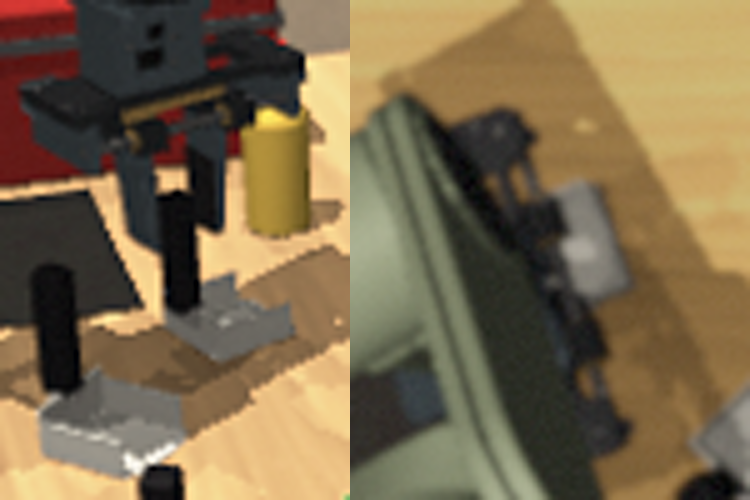

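Emit:
{"fn": "arm_command", "kwargs": {
  "targets": [
    [1,0,0,0,0],
    [1,0,0,0,0],
    [1,0,0,0,0],
    [1,0,0,0,0],
    [1,0,0,0,0]
  ]
}}

```text
time_s: 3.12
ee_pos: [432.6, 270.6, 58.2]
ee_rot: [-179.9, 0.1, 110.0]
force: [0.6, 0.6, -0.4]
gripper_width: 21.9
```

Run:
```python
from h import *
a=env.grab_frame('side')
def crop(im,x,y,w,h,k): return cv2.resize(im[y:y+h,x:x+w],None,fx=k,fy=k,interpolation=cv2.INTER_CUBIC)
cv2.imwrite('pics/g6.png',crop(a,150,115,70,75,8)[:,:,::-1]); goto(432.5,270.5,76,110)
```

```text
pose 3.1667 [432.6 270.6  58.2] [-1.7994e+02  1.2000e-01  1.1002e+02] F [ 0.62 -0.    1.  ] w 21.8
rel [-0.0001 -0.0003 -0.0357] turn 0.001
```

View pics/g6.png

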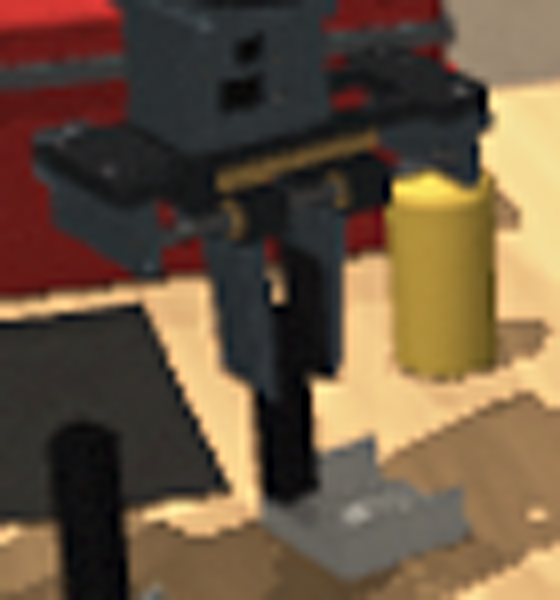

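Emit:
{"fn": "arm_command", "kwargs": {
  "targets": [
    [1,0,0,-0.02,0],
    [1,0,0,-0.06,0],
    [1,0,0,-0.12,0],
    [1,0,0,-0.18,0],
    [1,0,0,-0.24,0],
    [1,0,0,-0.28,0],
    [1,0,0,-0.3,0],
    [1,0,0,-0.3,0]
  ]
}}

```text
time_s: 3.83
ee_pos: [433.4, 271.4, 210.5]
ee_rot: [179.8, 0.1, 110.0]
force: [-0.3, 0.4, -1.5]
gripper_width: 22.0
```

Run:
```python
from h import *
goto(488.2,-38.8,208,103.1)
```

```text
pose 3.8333 [433.4 271.4 210.5] [1.7982e+02 7.0000e-02 1.1002e+02] F [-0.27  0.37 -1.48] w 22.0
rel [-0.6204 -0.1095  0.0055] turn 0.154
```

Emit:
{"fn": "arm_command", "kwargs": {
  "targets": [
    [1,-0.04,-0.007,0,0.15],
    [1,-0.11,-0.02,0,0.15],
    [1,-0.19,-0.034,0,0.15],
    [1,-0.27,-0.048,0,0.15],
    [1,-0.35,-0.062,0,0.15],
    [1,-0.43,-0.076,0,0.15],
    [1,-0.5,-0.088,0,0.15],
    [1,-0.56,-0.099,0,0.15]
  ]
}}

```text
time_s: 4.5
ee_pos: [481.4, -11.0, 208.8]
ee_rot: [-180.0, 0.0, 103.2]
force: [0.7, 0.8, -1.9]
gripper_width: 21.4
```

Run:
```python
from h import *
goto(488.2,-38.8,110,103.1)
```

```text
pose 4.5 [481.4 -11.  208.8] [-1.7995e+02  1.0000e-02  1.0320e+02] F [ 0.69  0.78 -1.86] w 21.4
rel [-0.0571  0.0007  0.1976] turn 0.002
```

Down to about 45 mm underside height, then look.

Emit:
{"fn": "arm_command", "kwargs": {
  "targets": [
    [1,-0.03,0,0.03,0],
    [1,-0.057,0,0.08,0],
    [1,-0.057,0,0.13,0],
    [1,-0.057,0,0.17,0],
    [1,-0.057,0,0.195,0],
    [1,-0.057,0,0.205,0],
    [1,-0.057,0,0.205,0],
    [1,-0.057,0,0.205,0]
  ]
}}

```text
time_s: 5.17
ee_pos: [487.5, -38.7, 105.9]
ee_rot: [-179.9, -0.0, 103.2]
force: [0.9, 0.9, -1.6]
gripper_width: 21.9
```

Run:
```python
from h import *
a=env.grab_frame('side');b=env.grab_frame('top')
cv2.imwrite('pics/t1.png',b[:,:,::-1]);cv2.imwrite('pics/t1s.png',a[:,:,::-1])
def crop(im,x,y,w,h,k): return cv2.resize(im[y:y+h,x:x+w],None,fx=k,fy=k,interpolation=cv2.INTER_CUBIC)
cv2.imwrite('pics/t2.png',np.hstack([crop(b,225,140,80,120,5),crop(a,185,140,80,120,5)])[:,:,::-1]); goto(488.2,-38.8,76,103.1)
```

```text
pose 5.2667 [488.4 -38.8 107. ] [1.7997e+02 4.0000e-02 1.0322e+02] F [-0.11  0.15 -1.52] w 21.4
rel [ 0.0001 -0.0005  0.0619] turn 0.003
```

View pics/t2.png

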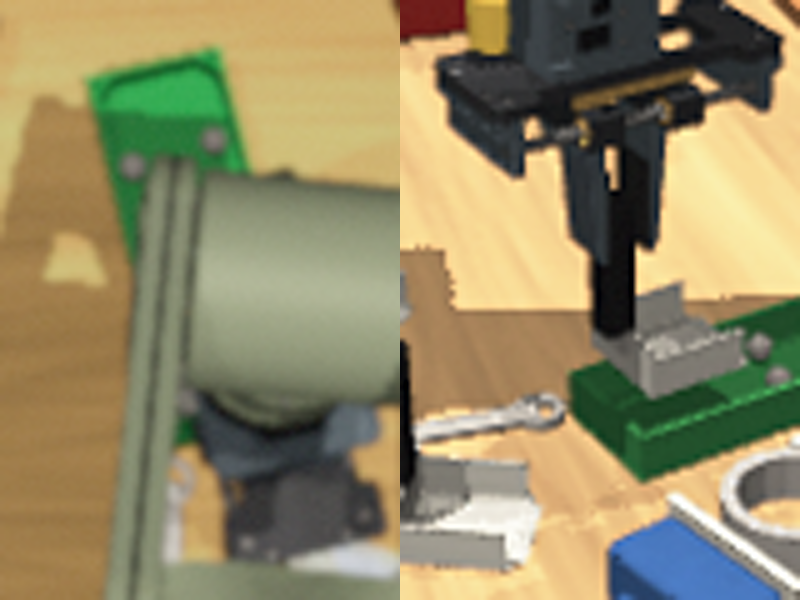

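Run:
```python
from h import *
a=cv2.imread('pics/t1s.png')
c=cv2.resize(a[190:245,212:287],None,fx=10,fy=10,interpolation=cv2.INTER_CUBIC)
cv2.imwrite('pics/t3.png',c)
```

```text
(no output)
```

View pics/t3.png

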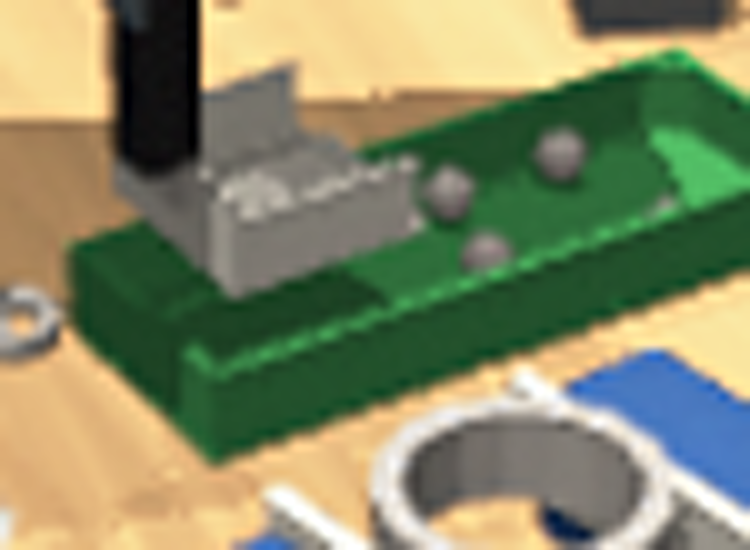

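Run:
```python
from h import *
np.set_printoptions(precision=1,suppress=True)
a=np.radians(13.2);R=np.array([[np.cos(a),-np.sin(a),0],[np.sin(a),np.cos(a),0],[0,0,1]])
T=np.array([487.5,-38.7,105.9])
obs={(-34,-34,0):(238,297),(28,-34,26):(408,160),(-34,-34,26):(213,212),(28,-34,0):(413,232)}
for dv in(0,):
  O=T+R@[40,0,-58.]
  print(O)
  for b,o in obs.items():
    q=(proj('side',O+R@np.array(b,float))+.5-[212,190])*10
    px=((o[0])/10-.5+212,o[1]/10-.5+190)
    e=R.T@(cast('side',px,O[2]+b[2])-(O+R@np.array(b,float)))
    print(b,q,o,'err scoop frame',e)
# tray corner checks side: near -x -y bottom corner, top corner
C=np.array([590.5,-15,0]);a=np.radians(13.1);R=np.array([[np.cos(a),-np.sin(a),0],[np.sin(a),np.cos(a),0],[0,0,1]])
for b in((-114,-42,0),(-114,-42,32),(-114,42,32)): print(b,(proj('side',C+R@np.array(b,float))+.5-[212,190])*10)
```

```text
[526.4 -29.6  47.9]
(-34, -34, 0) [242.6 301.8] (238, 297) err scoop frame [ 0.2  2.9 -0. ]
(28, -34, 26) [423.5 165.1] (408, 160) err scoop frame [-2.3  4.8 -0. ]
(-34, -34, 26) [242.3 225.2] (213, 212) err scoop frame [-3.4 10.5 -0. ]
(28, -34, 0) [422.  240.6] (413, 232) err scoop frame [ 0.4  5.3 -0. ]
(-114, -42, 0) [215.7 468.1]
(-114, -42, 32) [215.  376.4]
(-114, 42, 32) [ 70.  243.1]
```

Emit:
{"fn": "arm_command", "kwargs": {
  "targets": [
    [1,-0.008,0,0,0],
    [1,-0.008,0,0.02,0],
    [1,-0.008,0,0.045,0],
    [1,-0.008,0,0.065,0],
    [1,-0.008,0,0.069,0],
    [1,-0.008,0,0.069,0]
  ]
}}

```text
time_s: 5.77
ee_pos: [488.6, -42.6, 71.5]
ee_rot: [-179.9, -0.0, 103.2]
force: [-0.2, -0.2, -1.4]
gripper_width: 21.5
```

Run:
```python
from h import *
a=env.grab_frame('side');goto(489.1,-42.7,66,103.1)
cv2.imwrite('pics/t4s.png',a[:,:,::-1])
cv2.imwrite('pics/t4.png',cv2.resize(a[190:245,212:287],None,fx=10,fy=10,interpolation=cv2.INTER_CUBIC)[:,:,::-1])
```

```text
pose 5.8167 [489.3 -42.7  72.2] [-1.7999e+02  3.0000e-02  1.0322e+02] F [ 0.11  0.92 -2.21] w 21.8
rel [ 0.     -0.0003  0.0123] turn 0.003
```

View pics/t4.png

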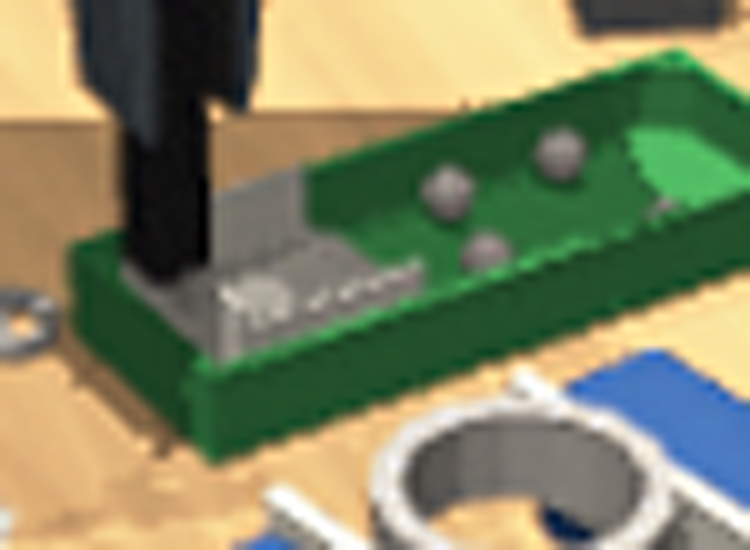

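Emit:
{"fn": "arm_command", "kwargs": {
  "targets": [
    [1,0,0,0.006,0],
    [1,0,0,0.01,0],
    [1,0,0,0.012,0],
    [1,0,0,0.012,0]
  ]
}}

```text
time_s: 6.15
ee_pos: [489.4, -42.7, 66.3]
ee_rot: [180.0, 0.0, 103.2]
force: [0.1, 0.0, -2.0]
gripper_width: 21.9
```

Run:
```python
from h import *
goto(489.1,-42.7,66,103.1)
```

```text
pose 6.15 [489.4 -42.7  66.3] [1.7998e+02 3.0000e-02 1.0322e+02] F [ 0.11  0.04 -2.  ] w 21.9
rel [ 0.0001 -0.0006  0.0007] turn 0.003
```

Emit:
{"fn": "arm_command", "kwargs": {
  "targets": [
    [1,0,0,0.002,0],
    [1,0,0,0.002,0]
  ]
}}

```text
time_s: 6.32
ee_pos: [489.8, -42.6, 66.2]
ee_rot: [179.9, 0.0, 103.2]
force: [-1.4, -0.8, 3.8]
gripper_width: 21.7
```

Emit:
{"fn": "arm_command", "kwargs": {
  "targets": [
    [1,0,0,0.002,0],
    [1,0,0,0.002,0]
  ]
}}

```text
time_s: 6.48
ee_pos: [489.8, -42.6, 66.1]
ee_rot: [179.9, 0.1, 103.2]
force: [-2.2, 0.7, 6.4]
gripper_width: 22.0
```

Emit:
{"fn": "arm_command", "kwargs": {
  "targets": [
    [1,0,0.01,0.001,0],
    [1,0,0.024,0.001,0],
    [1,0,0.04,0.001,0],
    [1,0,0.056,0.001,0],
    [1,0,0.072,0.001,0],
    [1,0,0.088,0.001,0],
    [1,0,0.104,0.001,0],
    [1,0,0.12,0.001,0]
  ]
}}

```text
time_s: 7.15
ee_pos: [548.6, -29.0, 66.1]
ee_rot: [180.0, 0.1, 103.2]
force: [-4.0, -0.4, 6.1]
gripper_width: 21.6
```

Run:
```python
from h import *
a=env.grab_frame('side');b=env.grab_frame('top');goto(489.1,-42.7,66,103.1)
s=env.state()['ee_pos']; d=s[:2]-[590.5,-15];c,q=np.cos(np.radians(13.1)),np.sin(np.radians(13.1));print('tray frame',d@[c,q],d@[-q,c])
cv2.imwrite('pics/t5.png',np.hstack([cv2.resize(a[185:245,212:287],None,fx=6,fy=6,interpolation=cv2.INTER_CUBIC),cv2.resize(b[140:200,235:290],None,fx=6,fy=6,interpolation=cv2.INTER_CUBIC)])[:,:,::-1])
```

```text
pose 7.25 [550.8 -28.6  66.1] [1.7972e+02 1.0000e-01 1.0324e+02] F [ 1.99 -0.13  1.48] w 21.8
rel [ 0.0008 -0.1266 -0.0004] turn 0.003
tray frame -41.75333039467428 -4.237302486731678
```

View pics/t5.png

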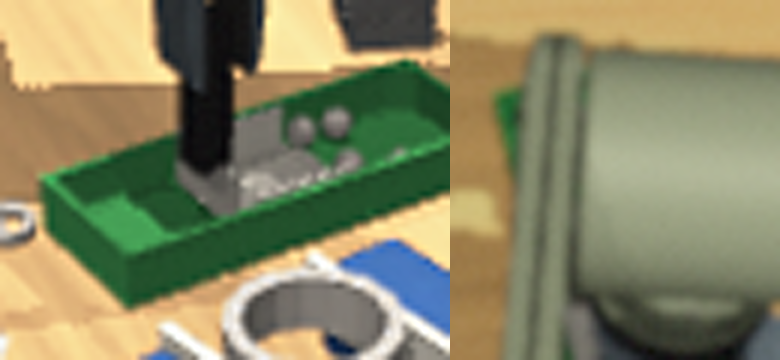

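Emit:
{"fn": "arm_command", "kwargs": {
  "targets": [
    [1,0,0.01,0.002,0],
    [1,0,0.024,0.002,0],
    [1,0,0.038,0.002,0],
    [1,0,0.052,0.002,0],
    [1,0,0.066,0.002,0],
    [1,0,0.08,0.002,0],
    [1,0,0.094,0.002,0],
    [1,0,0.108,0.002,0]
  ]
}}

```text
time_s: 7.92
ee_pos: [602.1, -16.6, 66.1]
ee_rot: [179.9, 0.1, 103.3]
force: [-4.4, -1.1, 6.3]
gripper_width: 21.7
```

```bash
cat >> h.py <<'E'
def tf():
    s=env.state()['ee_pos']; d=s[:2]-[590.5,-15];c,q=np.cos(np.radians(13.1)),np.sin(np.radians(13.1));print('origin tray frame',d@[c,q]+40,d@[-q,c]+4)
def look(name,r=(175,245,212,287),k=8):
    a=env.grab_frame('side');cv2.imwrite('pics/%s.png'%name,cv2.resize(a[r[0]:r[1],r[2]:r[3]],None,fx=k,fy=k,interpolation=cv2.INTER_CUBIC)[:,:,::-1])
E
python3 - <<'E'
from h import *
tf();look('t6');goto(1,1,1)
E
```

```text
origin tray frame 50.965664541104545 -0.18775147109700452
pose 7.9667 [604.1 -16.2  66.1] [1.7974e+02 1.2000e-01 1.0326e+02] F [-2.45 -0.43  9.57] w 21.9
rel [ 0.3104 -1.1667  0.1242] turn 0
```

View pics/t6.png

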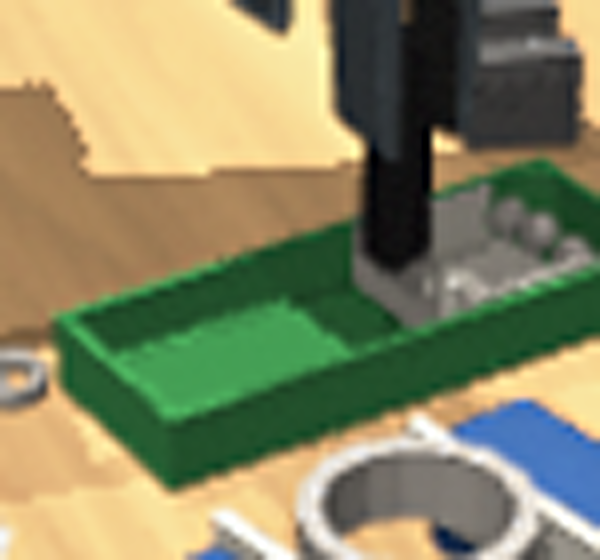

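Emit:
{"fn": "arm_command", "kwargs": {
  "targets": [
    [1,0,0.005,0.002,0],
    [1,0,0.01,0.002,0],
    [1,0,0.015,0.002,0],
    [1,0,0.02,0.002,0],
    [1,0,0.025,0.002,0],
    [1,0,0.03,0.002,0]
  ]
}}

```text
time_s: 8.47
ee_pos: [616.7, -13.3, 66.1]
ee_rot: [180.0, 0.1, 103.3]
force: [-7.6, -2.9, 10.4]
gripper_width: 22.0
```

Run:
```python
from h import *
tf();look('t7',(165,235,230,305));goto(1,1,1)
```

```text
origin tray frame 65.90150102236184 -0.2836257720356725
pose 8.5167 [617.3 -13.2  66.1] [1.7994e+02 1.3000e-01 1.0328e+02] F [-5.94 -1.47 11.26] w 21.7
rel [ 0.3111 -1.1933  0.1283] turn 0
```

View pics/t7.png

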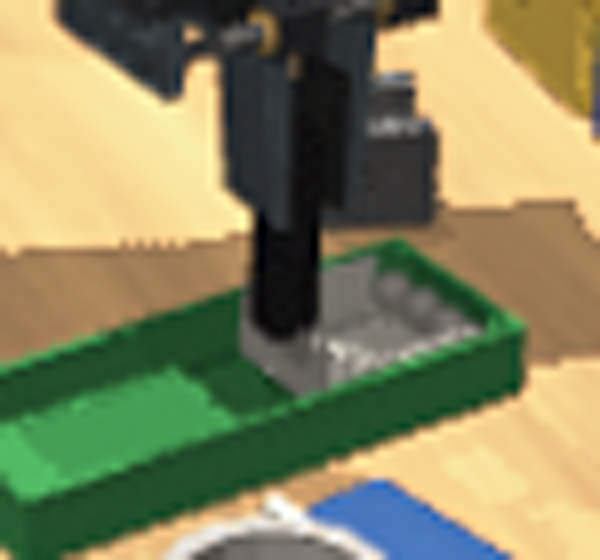

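Three balls sit at the front near (390–480, 285–330). I'll push on slowly until the lip meets the wall.

Emit:
{"fn": "arm_command", "kwargs": {
  "targets": [
    [1,0,0.004,0.001,0],
    [1,0,0.008,0.001,0],
    [1,0,0.012,0.001,0],
    [1,0,0.015,0.001,0],
    [1,0,0.018,0.001,0]
  ]
}}

```text
time_s: 8.93
ee_pos: [622.0, -11.8, 66.6]
ee_rot: [-179.6, 0.1, 103.3]
force: [-13.1, -1.8, 15.9]
gripper_width: 21.7
```

Run:
```python
from h import *
tf();look('t8',(165,235,230,305));goto(1,1,1)
```

```text
origin tray frame 71.43802338304722 -0.003032328564409603
pose 8.9833 [622.1 -11.8  66.5] [-1.7956e+02  8.0000e-02  1.0329e+02] F [-10.64  -2.23  14.19] w 21.9
rel [ 0.3105 -1.2019  0.1399] turn 0
```

View pics/t8.png

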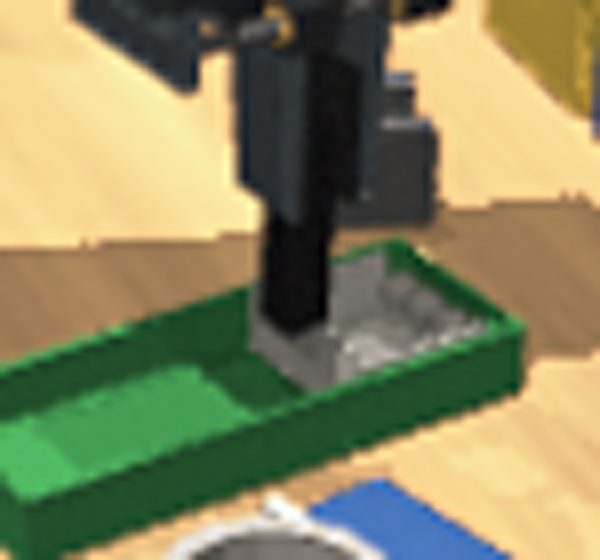

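Emit:
{"fn": "arm_command", "kwargs": {
  "targets": [
    [1,0,0.003,0,0],
    [1,0,0.005,0,0],
    [1,0,0.007,0,0],
    [1,0,0.008,0,0]
  ]
}}

```text
time_s: 9.32
ee_pos: [622.7, -11.3, 67.1]
ee_rot: [-179.2, 0.0, 103.3]
force: [-10.2, -1.6, 11.9]
gripper_width: 21.8
```

Run:
```python
from h import *
tf();look('t9',(165,225,245,305),10);goto(1,1,1)
```

```text
origin tray frame 72.17439734506581 0.2986588135135402
pose 9.3667 [622.7 -11.3  67.1] [-1.7915e+02  4.0000e-02  1.0329e+02] F [-9.78 -1.92 11.72] w 21.4
rel [ 0.3098 -1.2023  0.1497] turn 0
```

View pics/t9.png

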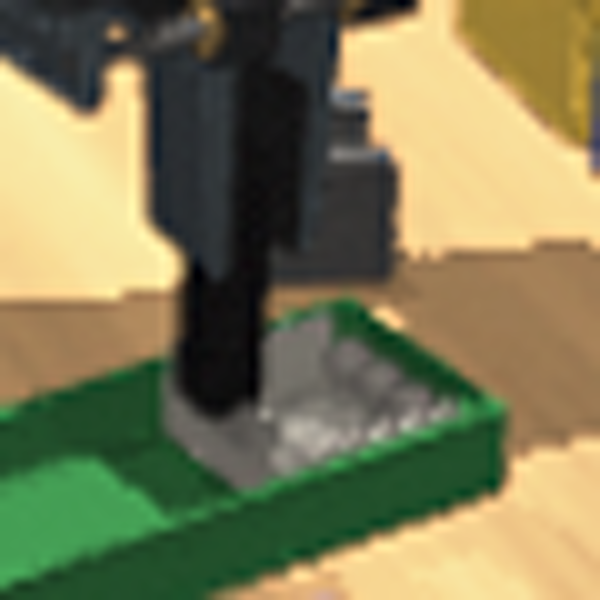

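Run:
```python
from h import *
np.set_printoptions(precision=1,suppress=True)
look('t10',(190,220,265,305),20)
a=np.radians(13.1);R=np.array([[np.cos(a),np.sin(a)],[-np.sin(a),np.cos(a)]])
for c in((350,357),(388,377),(425,405)):
  p=cast('side',(c[0]/10-.5+245,c[1]/10-.5+165),19); print(R@(p[:2]-[590.5,-15]))
```

```text
[103.7  27.3]
[106.6  10.6]
[106.1  -9.6]
```

View pics/t10.png

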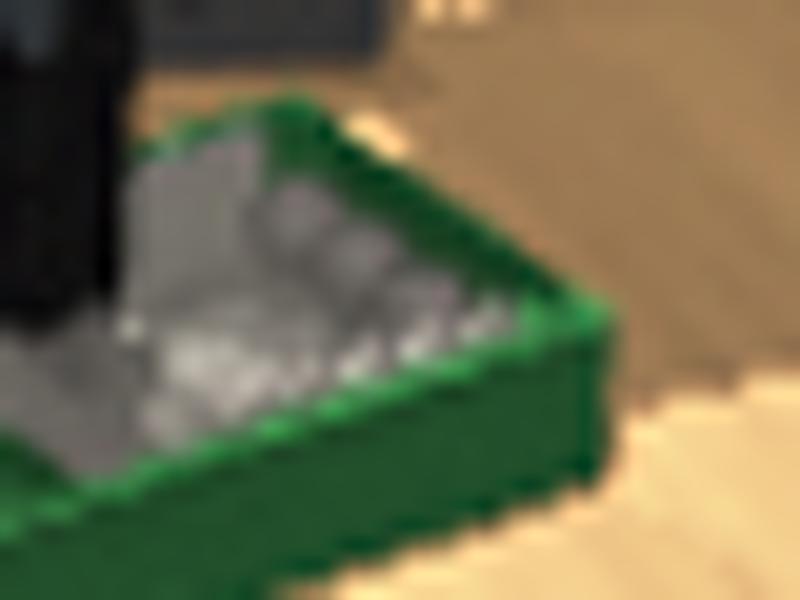

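Emit:
{"fn": "arm_command", "kwargs": {
  "targets": [
    [1,-0.001,-0.004,0.004,0],
    [1,-0.001,-0.004,0.008,0],
    [1,-0.001,-0.004,0.012,0]
  ]
}}

```text
time_s: 9.67
ee_pos: [621.6, -11.7, 66.2]
ee_rot: [-179.4, 0.0, 103.3]
force: [-15.8, 0.4, 37.8]
gripper_width: 21.6
```

Run:
```python
from h import *
tf();goto(1,1,1)
```

```text
origin tray frame 71.05201874192204 0.11974925483983512
pose 9.6667 [621.6 -11.7  66.2] [-1.7938e+02  4.0000e-02  1.0329e+02] F [-15.83   0.39  37.84] w 21.6
rel [ 0.3102 -1.2007  0.1431] turn 0
```

Emit:
{"fn": "arm_command", "kwargs": {
  "targets": [
    [1,0,0.006,-0.006,0],
    [1,0,0.01,-0.006,0],
    [1,0,0.014,-0.006,0],
    [1,0,0.014,-0.006,0]
  ]
}}

```text
time_s: 10.0
ee_pos: [624.0, -10.5, 67.6]
ee_rot: [-178.8, -0.1, 103.3]
force: [-8.1, -1.7, 4.0]
gripper_width: 21.7
```

Run:
```python
from h import *
tf();goto(1,1,1)
look('t11',(190,220,265,305),20)
```

```text
origin tray frame 73.63560051236419 0.8096692811831026
pose 10.0 [624.  -10.5  67.6] [-1.7877e+02 -6.0000e-02  1.0332e+02] F [-8.13 -1.68  3.96] w 21.7
rel [ 0.3093 -1.204   0.1595] turn 0
```

View pics/t11.png

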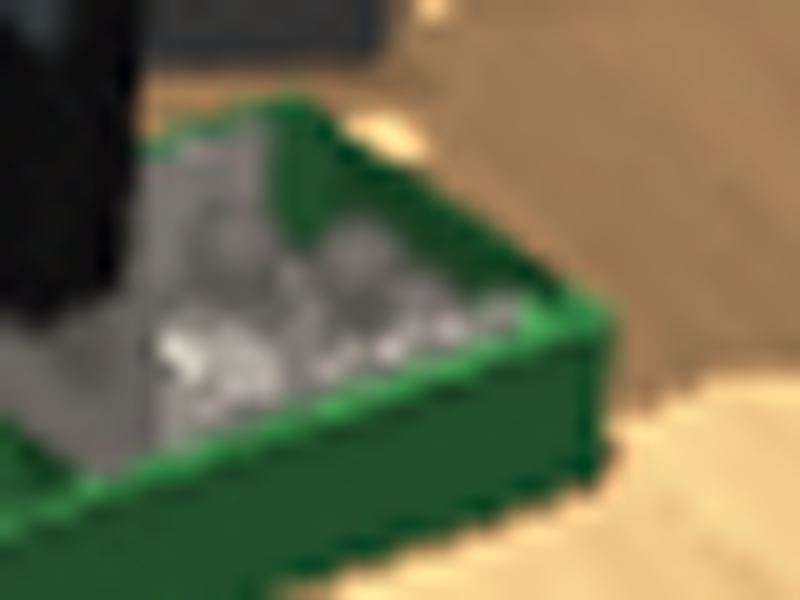

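Emit:
{"fn": "arm_command", "kwargs": {
  "targets": [
    [1,-0.001,-0.004,0,0],
    [1,-0.002,-0.015,0,0],
    [1,-0.002,-0.03,0,0],
    [1,-0.002,-0.05,0,0],
    [1,-0.002,-0.07,0,0],
    [1,-0.002,-0.09,0,0],
    [1,-0.002,-0.105,0,0],
    [1,-0.002,-0.115,0,0]
  ]
}}

```text
time_s: 10.72
ee_pos: [566.6, -25.0, 68.8]
ee_rot: [-178.7, -0.1, 103.3]
force: [-0.1, -0.5, -3.6]
gripper_width: 21.7
```

Run:
```python
from h import *
tf();goto(1,1,1)
look('t12',(175,235,225,300),10)
```

```text
origin tray frame 14.463490134110675 -0.28779276677792076
pose 10.7167 [566.6 -25.   68.8] [-1.7872e+02 -8.0000e-02  1.0330e+02] F [-0.05 -0.48 -3.61] w 21.7
rel [ 0.3106 -1.0856  0.1603] turn 0
```

View pics/t12.png

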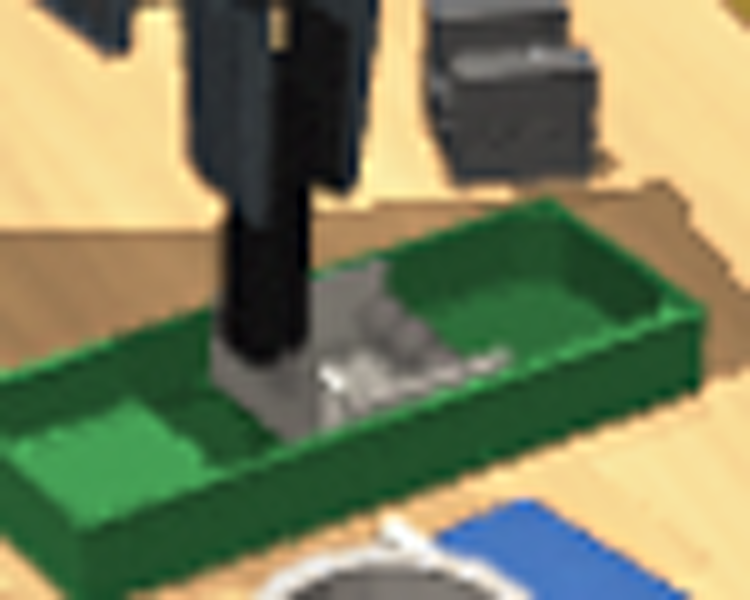

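Run:
```python
from h import *
look('t13',(195,225,245,290),17)
print(env.state()['time_s'])
```

```text
10.8167
```

View pics/t13.png

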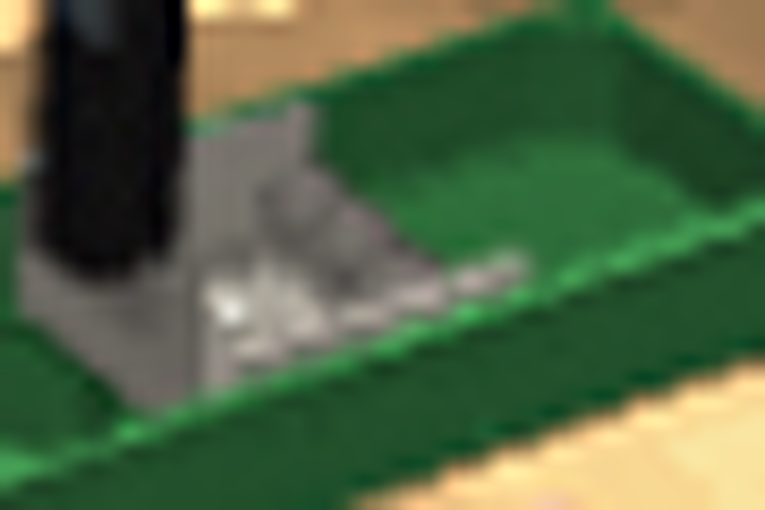

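Emit:
{"fn": "arm_command", "kwargs": {
  "targets": [
    [1,0,-0.01,0,0],
    [1,0,-0.03,0,0],
    [1,0,-0.055,0,0],
    [1,0,-0.085,0,0],
    [1,0,-0.115,0,0],
    [1,0,-0.14,0,0],
    [1,0,-0.16,0,0],
    [1,0,-0.17,0,0]
  ]
}}

```text
time_s: 11.48
ee_pos: [482.7, -44.7, 70.9]
ee_rot: [-178.7, -0.1, 103.3]
force: [0.2, 0.3, -3.2]
gripper_width: 21.7
```

Emit:
{"fn": "arm_command", "kwargs": {
  "targets": [
    [1,0,-0.005,0,0],
    [1,0,-0.01,0,0],
    [1,0,-0.015,0,0],
    [1,0,-0.02,0,0]
  ]
}}

```text
time_s: 11.82
ee_pos: [479.7, -46.2, 72.2]
ee_rot: [-179.5, 0.0, 103.2]
force: [12.7, 5.1, -8.9]
gripper_width: 21.9
```

Run:
```python
from h import *
tf();goto(1,1,1)
a=env.grab_frame('side');b=env.grab_frame('top');
cv2.imwrite('pics/t14.png',np.hstack([cv2.resize(a[185:245,212:287],None,fx=5,fy=5,interpolation=cv2.INTER_CUBIC),cv2.resize(b[140:200,235:290],None,fx=5,fy=5,interpolation=cv2.INTER_CUBIC)])[:,:,::-1])
```

```text
origin tray frame -75.02424976447614 -1.2484455518460287
pose 11.8167 [479.7 -46.2  72.2] [-1.7951e+02  1.0000e-02  1.0318e+02] F [12.73  5.06 -8.95] w 21.9
rel [ 0.3101 -0.9093  0.1502] turn 0
```

View pics/t14.png

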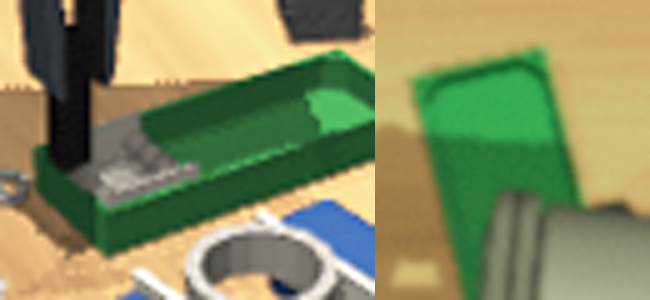

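Emit:
{"fn": "arm_command", "kwargs": {
  "targets": [
    [1,0,-0.006,0,0],
    [1,0,-0.012,0,0],
    [1,0,-0.018,0,0],
    [1,0,-0.022,0,0]
  ]
}}

```text
time_s: 12.25
ee_pos: [478.6, -47.6, 74.2]
ee_rot: [179.3, 0.2, 103.1]
force: [17.6, 6.2, -10.4]
gripper_width: 21.8
```

Emit:
{"fn": "arm_command", "kwargs": {
  "targets": [
    [1,0,0.004,0,0],
    [1,0,0.01,-0.004,0],
    [1,0,0.016,-0.01,0],
    [1,0,0.016,-0.02,0],
    [1,0,0.016,-0.03,0],
    [1,0,0.016,-0.04,0],
    [1,0,0.016,-0.05,0],
    [1,0,0.016,-0.06,0]
  ]
}}

```text
time_s: 12.92
ee_pos: [485.7, -45.9, 104.9]
ee_rot: [179.3, 0.2, 103.1]
force: [-0.5, -0.0, -2.0]
gripper_width: 21.9
```

Run:
```python
from h import *
tf();goto(1,1,1)
look('t15',(175,225,205,270),12)
b=env.grab_frame('top');cv2.imwrite('pics/t16.png',cv2.resize(b[140:260,225:325],None,fx=5,fy=5,interpolation=cv2.INTER_CUBIC)[:,:,::-1])
```

```text
origin tray frame -69.04125923778957 -2.3326565368324825
pose 12.9167 [485.7 -45.9 104.9] [1.7933e+02 1.7000e-01 1.0306e+02] F [-0.5  -0.   -2.05] w 21.9
rel [ 0.311  -0.9256  0.196 ] turn 0
```

View pics/t15.png

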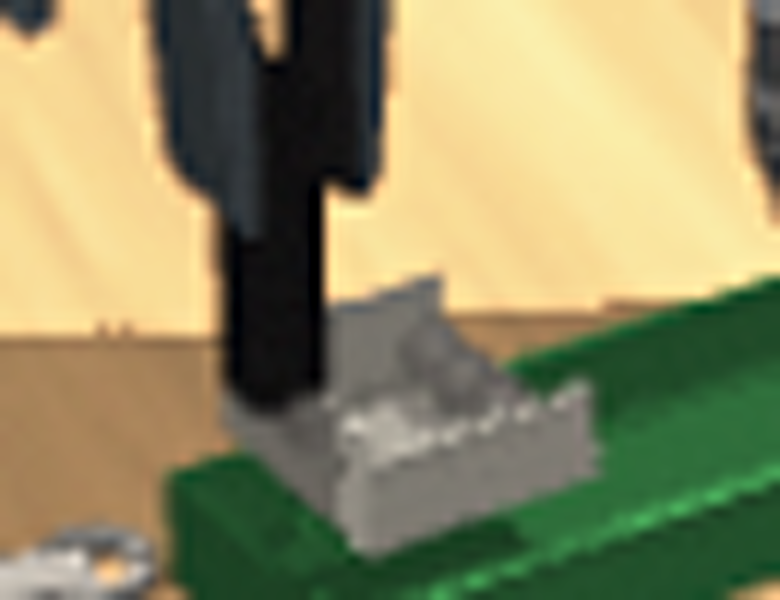

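View pics/t16.png

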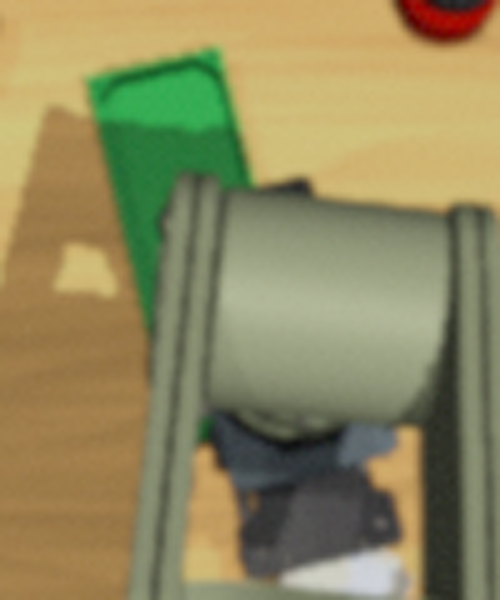

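Emit:
{"fn": "arm_command", "kwargs": {
  "targets": [
    [1,0,0,-0.01,0],
    [1,0,0,-0.03,0],
    [1,0,0,-0.06,0],
    [1,0,0,-0.1,0],
    [1,0,0,-0.14,0],
    [1,0,0,-0.175,0],
    [1,0,0,-0.2,0],
    [1,0,0,-0.215,0]
  ]
}}

```text
time_s: 13.68
ee_pos: [485.8, -46.0, 215.3]
ee_rot: [179.0, 0.3, 103.1]
force: [-0.0, 0.1, -2.9]
gripper_width: 21.8
```

Emit:
{"fn": "arm_command", "kwargs": {
  "targets": [
    [1,0,0,-0.015,0],
    [1,0,0,-0.035,0],
    [1,0,0,-0.055,0],
    [1,0,0,-0.075,0],
    [1,0,0,-0.095,0],
    [1,0,0,-0.11,0],
    [1,0,0,-0.116,0],
    [1,0,0,-0.116,0]
  ]
}}

```text
time_s: 14.35
ee_pos: [485.2, -46.0, 274.1]
ee_rot: [178.9, 0.3, 103.1]
force: [0.2, -0.1, -2.4]
gripper_width: 21.6
```

Run:
```python
from h import *
goto(460.6,-303,270,103)
look('t17',(120,190,195,275),9)
```

```text
pose 14.35 [485.2 -46.  274.1] [178.94   0.3  103.06] F [ 0.19 -0.12 -2.35] w 21.6
rel [-0.4896 -0.1642  0.0078] turn 0.001
```

View pics/t17.png

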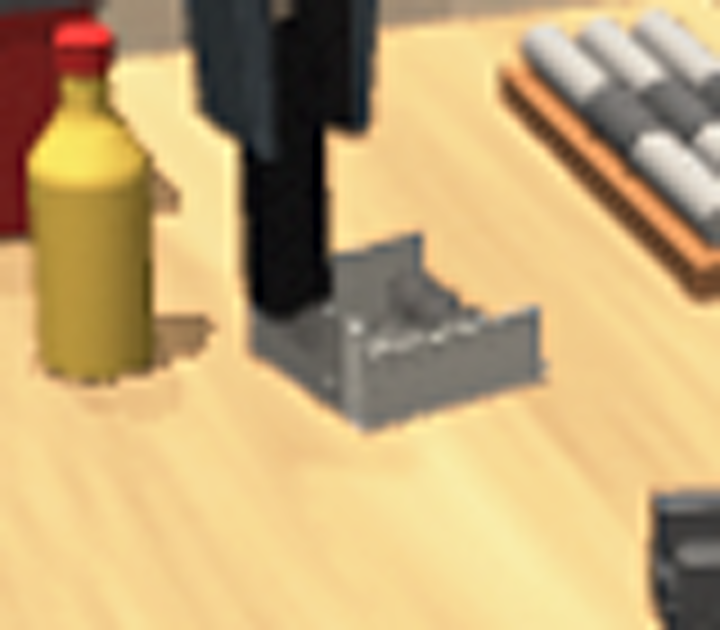

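Emit:
{"fn": "arm_command", "kwargs": {
  "targets": [
    [1,-0.01,-0.003,0,0],
    [1,-0.03,-0.01,0,0],
    [1,-0.06,-0.02,0.001,0],
    [1,-0.095,-0.032,0.001,0],
    [1,-0.13,-0.044,0.002,0],
    [1,-0.165,-0.055,0.002,0],
    [1,-0.195,-0.066,0.003,0],
    [1,-0.22,-0.074,0.003,0]
  ]
}}

```text
time_s: 15.07
ee_pos: [472.8, -163.6, 271.1]
ee_rot: [179.1, 0.3, 103.0]
force: [0.7, -0.3, -2.4]
gripper_width: 21.4
```

Run:
```python
from h import *
goto(460.6,-303,270,103)
```

```text
pose 15.0667 [ 472.8 -163.6  271.1] [179.11   0.28 102.99] F [ 0.66 -0.27 -2.41] w 21.4
rel [-0.2662 -0.0865  0.0022] turn -0.0
```

Emit:
{"fn": "arm_command", "kwargs": {
  "targets": [
    [1,-0.02,-0.007,0,0],
    [1,-0.05,-0.016,0,0],
    [1,-0.085,-0.028,0.001,0],
    [1,-0.12,-0.039,0.001,0],
    [1,-0.155,-0.05,0.001,0],
    [1,-0.19,-0.062,0.002,0],
    [1,-0.22,-0.072,0.002,0],
    [1,-0.24,-0.078,0.002,0]
  ]
}}

```text
time_s: 15.73
ee_pos: [461.0, -291.4, 269.5]
ee_rot: [179.2, 0.3, 102.9]
force: [0.0, 0.2, -3.3]
gripper_width: 22.1
```

Emit:
{"fn": "arm_command", "kwargs": {
  "targets": [
    [1,-0.014,-0.004,0,0],
    [1,-0.024,-0.008,0,0],
    [1,-0.026,-0.008,0,0],
    [1,-0.026,-0.008,0,0],
    [1,-0.026,-0.008,0,0]
  ]
}}

```text
time_s: 16.15
ee_pos: [460.1, -304.3, 269.5]
ee_rot: [179.2, 0.3, 102.9]
force: [0.3, -0.0, -2.2]
gripper_width: 21.7
```

Run:
```python
from h import *
goto(460.6,-303,270,103)
a=env.grab_frame('side');b=env.grab_frame('top')
cv2.imwrite('pics/v1.png',cv2.resize(a[100:310,200:400],None,fx=3,fy=3)[:,:,::-1][:600]);cv2.imwrite('pics/v2.png',cv2.resize(b[130:270,250:450],None,fx=4,fy=4)[:,:,::-1])
```

```text
pose 16.15 [ 460.1 -304.3  269.5] [179.17   0.25 102.94] F [ 0.26 -0.04 -2.2 ] w 21.7
rel [ 0.0024  0.0017 -0.0009] turn -0.001
```

View pics/v1.png

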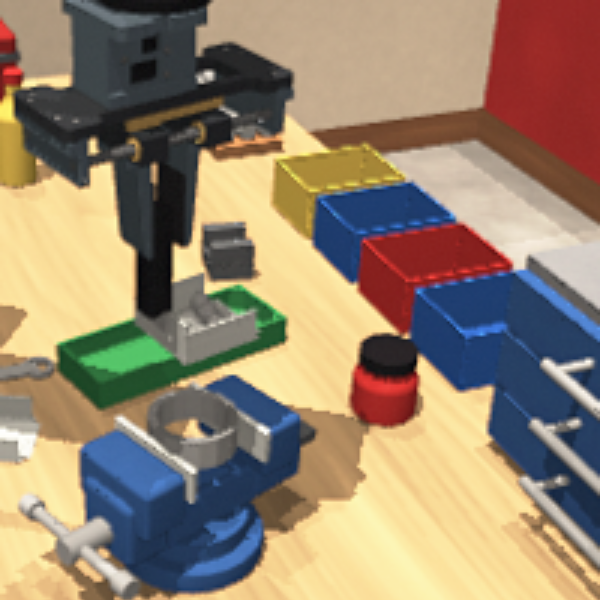

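View pics/v2.png

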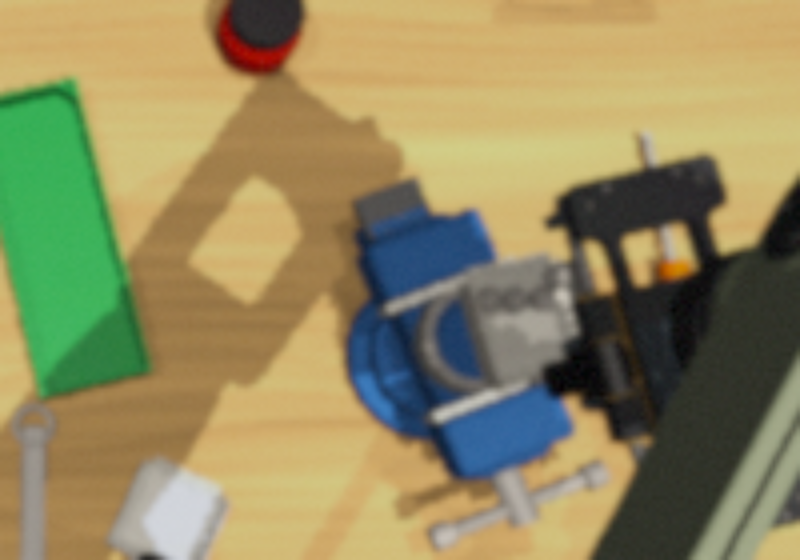

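Run:
```python
from h import *
np.set_printoptions(precision=1,suppress=True)
b=env.grab_frame('top');a=env.grab_frame('side')
cv2.imwrite('pics/v3.png',np.hstack([cv2.resize(b[185:235,360:400],None,fx=11,fy=11,interpolation=cv2.INTER_CUBIC),cv2.resize(a[185:235,240:290][:50],None,fx=7,fy=11,interpolation=cv2.INTER_CUBIC)])[:,:,::-1])
T=env.state()['ee_pos'];g=np.radians(12.9)
R=np.array([[np.cos(g),-np.sin(g),0],[np.sin(g),np.cos(g),0],[0,0,1]])
O=T+R@[40,4,-58.]; print(O)
for q in((0,0,0),(37,27,0),(37,-27,0),(28,34,26),(28,-34,26),(-34,34,34),(-34,-34,34),(24,-24,10),(24,24,10)):
    p=proj('top',O+R@np.array(q,float)); print(q,p,(p+.5-[360,185])*11)
```

```text
[ 498.2 -291.6  211.7]
(0, 0, 0) [379.6 210.5] [221.6 286. ]
(37, 27, 0) [364.8 198.5] [ 58.4 153.8]
(37, -27, 0) [385.8 193.5] [289.3  99. ]
(28, 34, 26) [366.2 201. ] [ 73.4 181.3]
(28, -34, 26) [393.4 194.5] [372.7 110.1]
(-34, 34, 34) [374.6 225.9] [166.5 455.8]
(-34, -34, 34) [402.4 219.2] [471.6 382.1]
(24, -24, 10) [387.6 198.2] [308.8 150.3]
(24, 24, 10) [368.7 202.7] [101.  199.8]
```

View pics/v3.png

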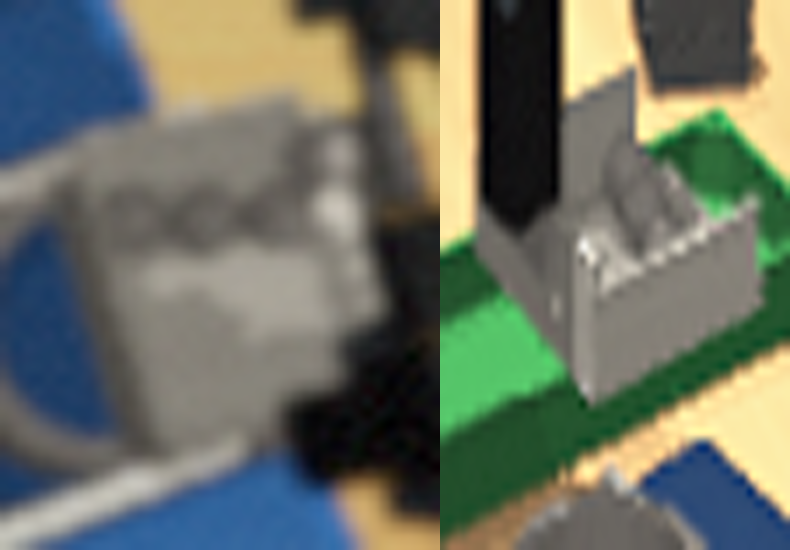

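Run:
```python
from h import *
np.set_printoptions(precision=1,suppress=True)
T=env.state()['ee_pos'];g=np.radians(12.9)
R=np.array([[np.cos(g),-np.sin(g),0],[np.sin(g),np.cos(g),0],[0,0,1]])
O=T+R@[40,4,-58.]
for c in((130,215),(200,217),(265,215),(330,205)):
    X=cast('top',(c[0]/11-.5+360,c[1]/11-.5+185),O[2]+9.6); print(c,R.T@(X-O))
s=env.state();print(s['time_s'],s['qvel'])
```

```text
(130, 215) [19.3 18.6  9.6]
(200, 217) [15.3  3.6  9.6]
(265, 215) [ 12.4 -10.5   9.6]
(330, 205) [ 11.2 -25.1   9.6]
16.35 [-0.2  0.1 -0.1 -0.  -0.  -0. ]
```

Run:
```python
from h import *
goto(460.6,-303,270,103); print(env.job_done())
```

```text
pose 16.35 [ 460.1 -304.4  269.7] [179.17   0.29 102.96] F [ 0.07 -0.41 -2.78] w 21.8
rel [ 0.0025  0.0016 -0.0007] turn -0.001
the job is handed in; nothing more can be done
None
```

I scooped the balls and handed the job in at 16.35 s, with the loaded scoop held level and still over the vice. I gripped the leftmost scoop by its handle, swept the tray to its end wall, backed out and carried the scoop across.

**Last checks**
- **Balls:** the top view shows what look like four balls in a row in the pan. They sit about 11 to 19 mm ahead of the pan's centre, behind the sill. The fourth, against the right wall, is faint in the image, but the tray looked empty.
- **Position:** the pan centre is about 2 mm from the ring axis and the underside is about 80 mm above the rim. This comes from the arm pose and the grip offset, and the picture agrees to within about 2 px.
- **Attitude and grip:** the hand is tilted about 0.9° and the joints are nearly still (0.2°/s at most). The handle is gripped at 21.8 mm wide.

**What disagreed**
- **Finger height:** the side view showed the fingertips roughly 25 mm higher than the reported TCP. I went 18 mm deeper than planned and took the scoop's height from the reading at the grasp.
- **Sideways offset:** the scoop sat about 4 mm off centre in the hand. I corrected for this before entering the tray.
- **Tilt:** pushing on the end wall tipped the scoop about 1.3° nose-down. I reversed this by pressing it against the tray's near wall before lifting.

I did not re-measure the other tools and bottles at the end. Those in view looked unmoved, and I saw no contact with them.

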